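# Open the tea box past its spring catch

### The job

Open the tea box: press the sprung steel bar along its front down with a fingertip so that its pin sinks out of the way, and keep it held down while you push the lid's upright tab to the right past the pin, all the way to the end so that the left bay is uncovered. Then take the hand away and let the catch spring up again behind the tab. Only press and push: leave the tea packets in the box, and do not shift or knock over the things standing around.

Things in the scene. Friction and masses are not known exactly. Their poses are not given: they have to be found in the camera images.
- tea_box: Wooden tea box fixed to the worktop, 181 (x) x 320 (y) x 88 mm; origin at the middle of its underside, x away from the robot, y to the left along the box. Behind, a tray of two bays (x -35 to 75 mm, walls 80 mm high), the lid over one; in front, the steel catch bar over a ledge, with wooden cheeks at its ends (y beyond +-148 mm, top z 84 mm). Bystanders stand 180 mm or more to its sides.
- box_lid (a joint): Sliding wooden lid, 110x154x8 mm, top at z 89 mm. Value in m: 0 = over the left bay (lid centre at box y 78 mm), grows as it slides right (box -y) to the stop at 0.150; starts at 0 to 0.04. Cannot be lifted; friction about 1.5 N; stays where left. With the catch up the lid's tab strikes the pin at 0.052; the tab is clear past it at 0.074.
- tab_face (a point): Face to push: left (+y) face of the lid's upright wooden tab over the catch bar. The tab is 12 mm thick along y, spans box x -90 to -35 mm and z 86 to 112 mm. This point is at box x -60, z 99, y 84 mm minus the lid's value. Axes as the box's.
- catch_bar (a joint): Spring catch bar (plunger), m pressed down: 0 = up, 0.010 = down on its stop. About 2 N to start, 6 N fully down; springs up when let go. A pin stands on its front edge; with the bar down more than about 5 mm the pin is below the tab and the tab can pass.
- bar_lane (a point): Where a fingertip can press and slide along the flat steel catch bar, clear of pin and lid: box x -60, y 0, on its top, z 76 mm up (66 mm pressed). The bar spans box x -91 to -41 mm, y -145 to 145 mm; it may be pressed anywhere along it. The lid's front edge is 25 mm behind this point. Axes as the box's.
- pin_top (a point): Top of the steel pin, 10 mm in diameter, 15 mm high, on the catch bar's front edge at box x -85, y 15 mm; z 91 mm with the bar up, 5 mm above the tab's underside.
- box_tea_red: red tea packet 18x52x66 mm, standing loose on the floor of the left bay under the lid; origin at its underside. Leave it there.
- box_tea_green: green tea packet 16x52x64 mm, standing loose on the floor of the left bay under the lid; origin at its underside. Leave it there.
- box_tea_brown: pale tea packet 14x54x70 mm, standing loose on the floor of the left bay under the lid; origin at its underside. Leave it there.
- by_mug_table: two-tone mug, 78x116x101 mm, bystander, loose; origin at the middle of its underside.
- by_toothpicks: small glass of toothpicks, 27 mm wide, 58 mm high, bystander, loose; origin at the middle of its underside.
- by_salt_shaker: salt shaker, 44 mm wide, 90 mm high, bystander, loose; origin at the middle of its underside.
- by_egg_cup: white egg cup, 52 mm wide, 45 mm high, bystander, loose; origin at the middle of its underside.

How it is judged:
By the outcome, as a careful person would: the job done as asked, in the order asked, and still so for the second after the job is handed in, with the robot touching nothing.
It also fails if it takes over 32 s, if anything falls off the work surface, if the arm or the gripper's body presses on something with over 40 N, if the wrist force passes 120 N, or if a joint passes its speed limit or range.

### The arm

A 6-joint arm with a two-finger parallel gripper is mounted at the origin on a cart in front of the work surface, level with it; the furniture and walls round the work are solid. World frame = base frame: x ahead of the robot, y to its left, z up, the work surface at z = 0. Lengths are in mm, angles in rad, forces in N, time in s.
With the tool pointing down it reaches from about 275 to 750 mm from the base axis. Payload 10.2 kg.
Tool frame: the origin (TCP) lies at the very end of the fingers, on their centre line; the grasp point (between the pads) lies 19 mm behind it; z points along the fingers, y is the line along which they close (so a half turn about z gives the same grasp; the last joint's range is limited). The gripper opens to 88 mm and grips with 3 to 60 N. Pads are 18 mm wide; open, the fingers measure 123 mm over their backs; the gripper's body (75 mm by 187 mm) begins 45 mm behind the grasp point.
Start: joints at [-1.399, 0.313, 1.498, -0, 1.331, -0.223], TCP at [201.915, -484.625, 238.72] pointing down, gripper open.
Joint ranges: [-2.94, 2.94], [-0.97, 2.17], [0.19, 2.56], [-1.23, 4.37], [0.02, 3.11], [-2.88, 2.88]. Speed limits (rad/s): [2.39, 2.39, 3.01, 3.14, 3.14, 3.14].

### API

Orientations are given as a unit quaternion [x, y, z, w].
In Python, from rig import ctrl, optics gives the robot as it stands. Calls block until the motion is done:
- ctrl.movep(position, orientation): joint-space move of the TCP to a pose.
- ctrl.movel(position, v=150, rotation=None): straight line of the TCP; rotation=None keeps the orientation; v is the mean speed in mm/s.
- ctrl.movej(angles): joint-space move.
- ctrl.grip(opening, grasp_force=None): finger opening in mm; grasp_force is the grip in N (None keeps the last); returns when the fingers have stopped.
- ctrl.sleep(seconds).
- ctrl.ik(position, orientation): joint angles nearest the present ones, or None.
- ctrl.read_state(): the state.
- optics.grab_frame(name): name is "scene" or "top"; returns the picture (384x512x3 uint8, red, green, blue); there is no depth.
- optics.get_calibration(name): a dict with "intrinsics" (3x3 intrinsics, pixels), "cam_to_world" (4x4, takes a point from camera to world coordinates). Camera axes: x right, y up, looking along -z (the intrinsics and any distortion apply to the point x, -y, -z); pixel columns grow to the right and rows downward; lengths in mm; the calibration is good to about 2 mm. A picture is of the moment at which its call begins. get_calibration takes no time and is no camera call.
A pose or a line that the arm cannot do raises ctrl.Unreachable and nothing moves.
- ctrl.sign_off(): hands the job in; it is judged then, once.
The state is a dict: "time": time; "joints": joint angles; "qvel": joint speeds; "joint_torque": joint torques, N m; "position": TCP position; "orientation": TCP orientation; "wrist_force": force on the tool from outside, world axes, zero at the start; "moment": the same for the moment, N m; "width": finger opening in mm; "grasp_force": force on a finger pad.
Only numpy, scipy, OpenCV 4.12 (cv2) and the standard library are available. Lean on these libraries where they do the work, as an engineer would, in place of code of your own. Each camera call takes 0.05 s, during which the arm holds its last target. There are 200 camera calls.

## Working session

There is one attempt and no reset: what is moved stays moved. The work goes in short steps, each a Python script; the robot and the scene stay as the last script left them, time stands still between calls to the robot, and variables do not carry over. Pictures are saved under pics/ and viewed, at most 10 in all, crops included, and the job is handed in when it is done.

```bash
mkdir -p pics; python3 - <<'E'
from rig import ctrl, optics
import cv2
for n in ("scene","top"):
    im=optics.grab_frame(n); c=optics.get_calibration(n)
    cv2.imwrite(f"pics/{n}0.png",cv2.resize(im[:,:,::-1],(800,600),interpolation=cv2.INTER_CUBIC))
    print(n,c)
print(ctrl.read_state())
E
```

```text
scene {'intrinsics': array([[385.94710936,   0.        , 256.04540726],
       [  0.        , 385.94710936, 191.13056958],
       [  0.        ,   0.        ,   1.        ]]), 'cam_to_world': array([[-7.31804318e-01,  3.84632697e-01, -5.62601216e-01,
        -4.74261743e+01],
       [-6.81117966e-01, -4.40942217e-01,  5.84506867e-01,
         6.98965914e+02],
       [-2.32541750e-02,  8.10942445e-01,  5.84663659e-01,
         7.32593783e+02],
       [ 0.00000000e+00,  0.00000000e+00,  0.00000000e+00,
         1.00000000e+00]])}
top {'intrinsics': array([[412.12623182,   0.        , 251.56658519],
       [  0.        , 412.12623182, 196.94378309],
       [  0.        ,   0.        ,   1.        ]]), 'cam_to_world': array([[-1.61950425e-03,  9.79876886e-01, -1.99596256e-01,
         2.94862853e+02],
       [-9.99994721e-01, -2.14913992e-03, -2.43690362e-03,
         9.51130340e+01],
       [-2.81682581e-03,  1.99591255e-01,  9.79875194e-01,
         1.20065972e+03],
       [ 0.00000000e+00,  0.00000000e+00,  0.00000000e+00,
         1.00000000e+00]])}
{'time': 0.1, 'joints': array([-1.39938718e+00,  3.13341346e-01,  1.49829752e+00, -9.57392882e-06,
        1.33099788e+00, -2.23417184e-01]), 'qvel': array([-0.00088286, -0.0010934 , -0.00259692,  0.00091349,  0.00061208,
       -0.00072044]), 'joint_torque': array([ 2.36459164e-03, -4.02812684e+01, -2.52645868e+01,  6.94600423e-02,
        3.41784500e-02, -6.74829630e-05]), 'position': array([ 201.88346789, -484.41553599,  238.26920716]), 'orientation': array([ 9.80576866e-01,  1.96134489e-01,  8.92583422e-06, -5.21986298e-04]), 'wrist_force': array([ 0.39777978, -0.75680494,  0.46096582]), 'moment': array([-0.03636026, -0.00135635, -0.03094534]), 'grasp_force': 0.0, 'width': 87.96753030171077}
```

View pics/top0.png

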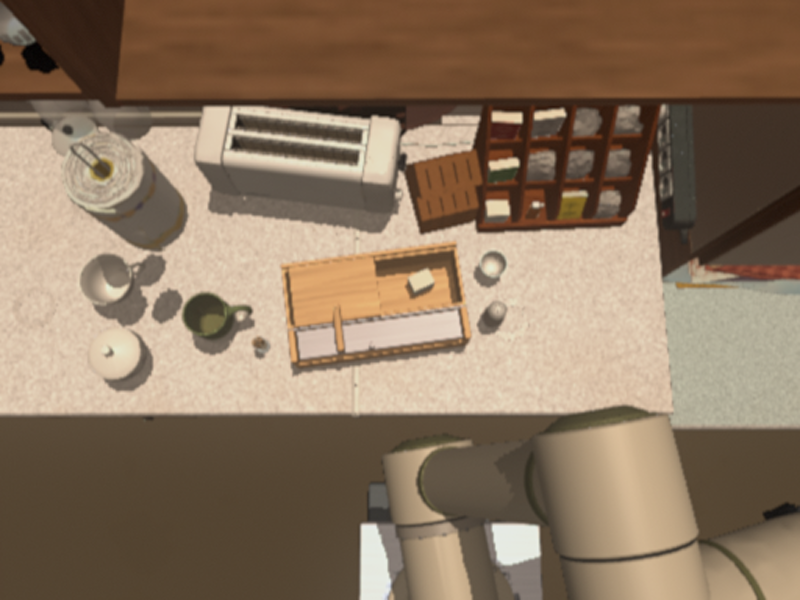

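View pics/scene0.png

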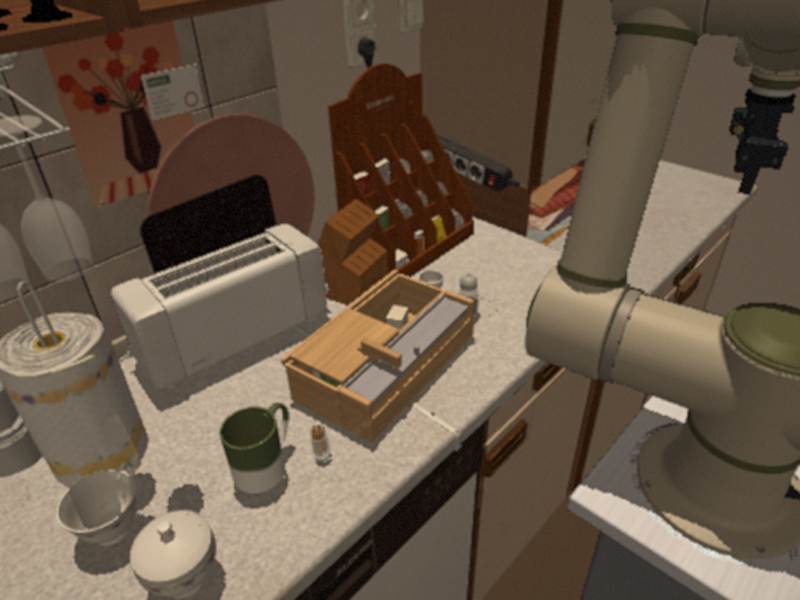

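```bash
python3 - <<'E'
from rig import optics
import cv2
a=optics.grab_frame("top")[150:245,175:308,::-1]; cv2.imwrite("pics/tc.png",cv2.resize(a,None,fx=6,fy=6,interpolation=cv2.INTER_CUBIC))
a=optics.grab_frame("scene")[170:285,180:310,::-1]; cv2.imwrite("pics/sc.png",cv2.resize(a,None,fx=5,fy=5,interpolation=cv2.INTER_CUBIC))
E
```

```text
(no output)
```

View pics/tc.png

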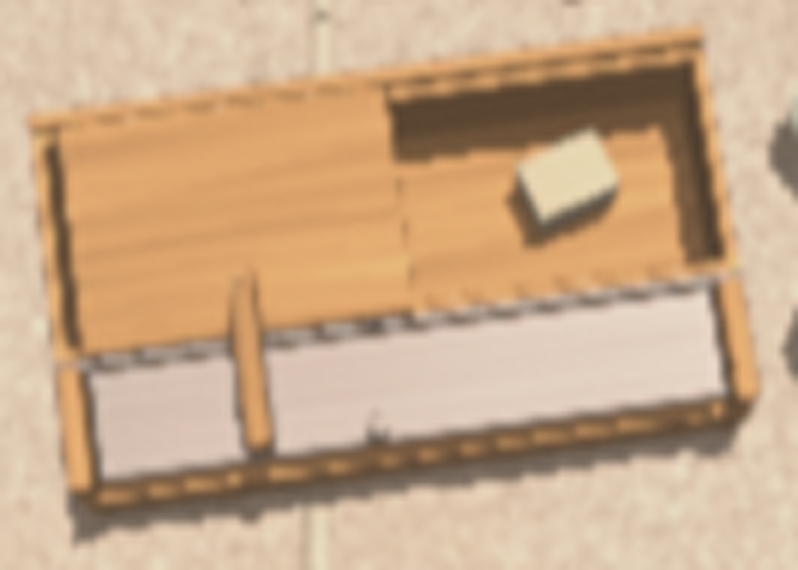

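View pics/sc.png

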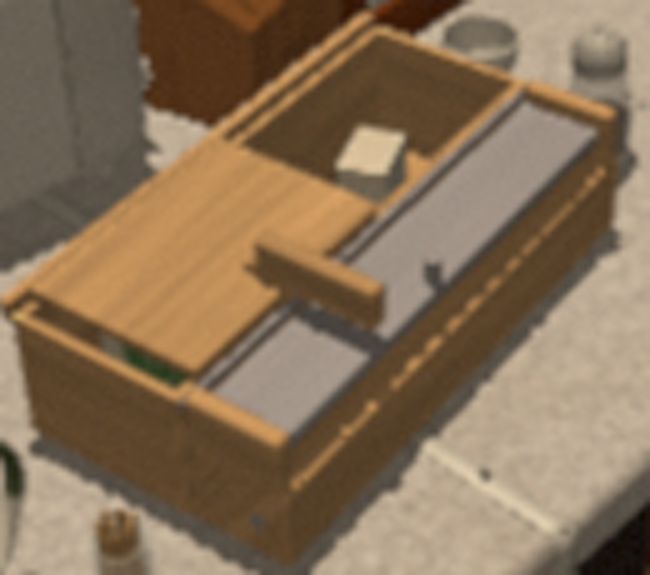

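```bash
cat > fit.py <<'E'
from rig import optics
import numpy as np
from scipy.optimize import least_squares
C={n:optics.get_calibration(n) for n in("top","scene")}
def proj(n,P):
    T=C[n]["cam_to_world"];p=(P-T[:3,3])@T[:3,:3]
    p=p*[1,-1,-1];u=p@C[n]["intrinsics"].T;return u[:,:2]/u[:,2:]
L=lambda y:("q",y)
# cam, crop px, box xyz, moves with lid
D=[("top",73,493,-90.5,160,84,0),("top",755,397,-90.5,-160,84,0),("top",378,425,-85,15,91,0),
("top",103,475,-91,145,76,0),("top",727,398,-91,-145,76,0),("top",712,288,-41,-145,76,0),
("top",410,315,-35,1,89,1),("top",387,85,75,1,89,1),
("top",247,447,-90,84,112,1),("top",270,445,-90,72,112,1),("top",232,285,-35,84,112,1),
("scene",285,443,-90.5,160,84,0),("scene",614,113,-90.5,-160,84,0),("scene",433,265,-85,15,91,0),
("scene",375,208,-35,1,89,1),("scene",190,382,-35,155,89,1),("scene",383,288,-90,72,112,1)]
obs=np.array([[175+d[1]/6,150+d[2]/6] if d[0]=="top" else [180+d[1]/5,170+d[2]/5] for d in D])-.5*0
def res(v):
    x,y,a,q=v;c,s=np.cos(a),np.sin(a);r=[]
    for d in D:
        bx,by=d[3],d[4]-d[6]*q
        r.append(proj(d[0],np.array([[x+c*bx-s*by,y+s*bx+c*by,d[5]]]))[0])
    return (np.array(r)-obs).ravel()
f=least_squares(res,[400,100,.1,20],loss="soft_l1",x_scale=[10,10,.1,10])
print(f.x);print(np.round(res(f.x).reshape(-1,2),1))
E
python3 fit.py
```

```text
[5.41277328e+02 1.30879763e+02 1.29129375e-01 6.93631641e+00]
[[-1.7 -2.2]
 [ 0.9 -1.4]
 [ 0.  -0.1]
 [-0.7  0.6]
 [-0.1 -0.2]
 [-0.4  0.5]
 [ 0.  -0.6]
 [-1.1 -0.5]
 [-1.4 -0. ]
 [-0.7 -0.3]
 [-1.2  6.8]
 [-1.7 -0. ]
 [ 1.5 -1.3]
 [ 1.7 -1.3]
 [ 2.2 -0.4]
 [ 2.  -1.7]
 [ 1.9 -0.7]]
```

```bash
sed -i '/232,285/s/,("top",232,285,-35,84,112,1),/,/' fit.py; cat >> fit.py <<'E'
x0,y0,a,q=f.x
def W(bx,by,z):
    c,s=np.cos(a),np.sin(a);return [x0+c*bx-s*by,y0+s*bx+c*by,z]
def B(p):
    c,s=np.cos(a),np.sin(a);d=np.array(p)-[x0,y0,0];return np.round([c*d[0]+s*d[1],-s*d[0]+c*d[1],d[2]],1)
ori=[np.cos(a/2),np.sin(a/2),0,0]
E
cat > s1.py <<'E'
from fit import *
from rig import ctrl
import cv2
ctrl.grip(0,10)
ctrl.movep(W(-58,113,170),ori)
ctrl.movel(W(-58,113,84),v=120)
def st():
    s=ctrl.read_state();print(round(s["time"],2),B(s["position"]),np.round(s["wrist_force"],1),round(s["width"],1))
st()
im=[optics.grab_frame("top")[150:245,175:308,::-1],optics.grab_frame("scene")[150:285,180:310,::-1]]
cv2.imwrite("pics/b.png",np.hstack([cv2.resize(im[0],(420,300),interpolation=2),cv2.resize(im[1],(289,300),interpolation=2)]))
E
python3 s1.py
```

```text
[5.41007961e+02 1.31004469e+02 1.31544916e-01 6.08167740e+00]
[[-1.6 -2. ]
 [ 0.9 -1.4]
 [ 0.  -0. ]
 [-0.7  0.9]
 [-0.1 -0.3]
 [-0.4  0.5]
 [-0.3 -0.4]
 [-1.5 -0.4]
 [-1.6  0.2]
 [-1.  -0.1]
 [-1.5  0.1]
 [ 1.4 -1.3]
 [ 1.8 -1.3]
 [ 2.  -0.2]
 [ 1.9 -1.4]
 [ 1.8 -0.4]]
5.08 [-57.6 113.   84.6] [-0.4  0.2 -0.1] 0.3
```

View pics/b.png

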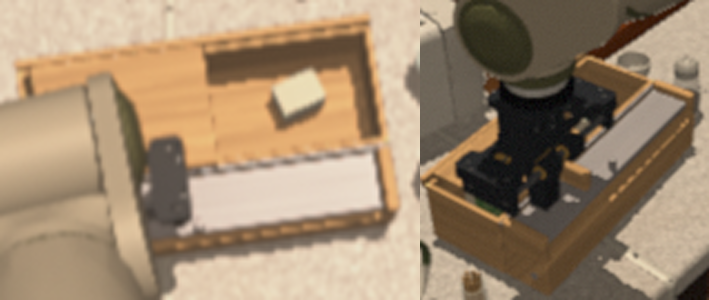

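The closed fingers (about (545,190) in the right half) hang over the bar, left of the tab, between the tab and the left cheek. Next I press and slide, with force checks.

```bash
cat > s2.py <<'E'
from fit import *
from rig import ctrl
def st():
    s=ctrl.read_state();print(round(s["time"],2),B(s["position"]),np.round(s["wrist_force"],1),round(s["width"],1));return s["wrist_force"]
for z in (74,70,67):
    ctrl.movel(W(-58,113,z),v=40);F=st()
assert 2<F[2]<25
for y in (95,85,70,50,30,10):
    ctrl.movel(W(-58,y,67),v=40);F=st()
    if np.hypot(F[0],F[1])>12 or not 2<F[2]<25:print("stop");break
E
python3 s2.py | tail -9
```

```text
5.58 [-57.9 113.   74. ] [0.  1.  2.1] 0.2
5.83 [-57.9 113.   70. ] [ 0.3 -0.3  2.6] 0.4
6.08 [-57.8 113.   67.1] [1.  0.6 5.1] 0.3
6.68 [-58.   94.2  67. ] [ 0.5 -3.6  4.6] 0.4
7.08 [-58.   84.6  67. ] [-0.1 -1.4  4.7] 0.5
7.61 [-58.   69.6  67. ] [ 1.2 -1.2  4.9] 0.6
8.26 [-57.9  49.7  67. ] [ 0.8 -1.6  4.3] 0.6
8.91 [-58.   29.7  67. ] [ 0.9 -0.4  3.8] 0.6
9.56 [-58.    9.7  67. ] [ 0.6 -1.8  4.1] 0.4
```

```bash
python3 - <<'E' | tail -1
from fit import *
from rig import ctrl
import cv2
im=[optics.grab_frame("top")[150:245,175:308,::-1],optics.grab_frame("scene")[150:285,180:310,::-1]]
cv2.imwrite("pics/c.png",np.hstack([cv2.resize(im[0],(420,300),interpolation=2),cv2.resize(im[1],(289,300),interpolation=2)]))
print(ctrl.read_state()["wrist_force"])
E
```

```text
[ 0.74977434 -1.61909457  5.22590525]
```

View pics/c.png

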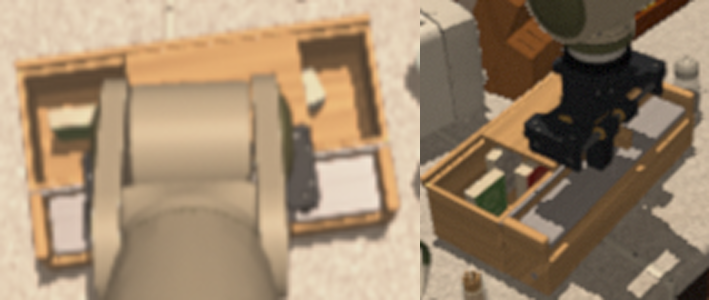

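The lid is following: the left bay is opening, and its left edge is now at about (125,90) in the left half. I continue to the stop, watching the force.

```bash
cat > s3.py <<'E'
from fit import *
from rig import ctrl
by=np.array([-np.sin(a),np.cos(a),0])
def st():
    s=ctrl.read_state();f=s["wrist_force"]@by
    print(round(s["time"],2),B(s["position"]),np.round(s["wrist_force"],1),"Fy",round(f,1));return f,B(s["position"])[1]
for y in [-15,-35,-42]+list(np.arange(-44,-62,-1.5)):
    ctrl.movel(W(-58,y,67),v=40 if y>-44 else 20);f,py=st()
    if y<-42 and f>12:break
ctrl.movel(W(-58,py+5,67),v=40);st()
ctrl.movel(W(-58,py+5,180),v=120)
ctrl.movel(W(-160,py+5,260),v=200)
import cv2
ctrl.sleep(.3)
im=[optics.grab_frame("top")[150:245,175:308,::-1],optics.grab_frame("scene")[150:285,180:310,::-1]]
cv2.imwrite("pics/d.png",np.hstack([cv2.resize(im[0],(420,300),interpolation=2),cv2.resize(im[1],(289,300),interpolation=2)]))
st()
E
python3 s3.py | tail -n +18
```

```text
10.43 [-58.  -15.2  67. ] [ 0.2 -1.   4.8] Fy -1.0
11.08 [-58.  -35.4  67. ] [ 0.2 -1.3  4.8] Fy -1.3
11.41 [-58.  -42.3  67. ] [0.2 0.  4.3] Fy 0.0
11.66 [-58.1 -44.   67. ] [0.9 1.7 4. ] Fy 1.5
11.91 [-58.  -45.4  67. ] [0.3 4.4 4.3] Fy 4.3
12.16 [-58.  -47.1  67. ] [0.6 4.1 4.4] Fy 4.0
12.41 [-58.1 -47.6  67. ] [ 0.2 11.9  4.5] Fy 11.8
12.66 [-58.1 -47.9  67. ] [ 0.1 21.5  5.2] Fy 21.3
12.98 [-58.  -42.8  67. ] [-0.1  3.7  4.6] Fy 3.6
15.28 [-159.9  -42.9  259.7] [0.1 0.8 0.3] Fy 0.8
```

View pics/d.png

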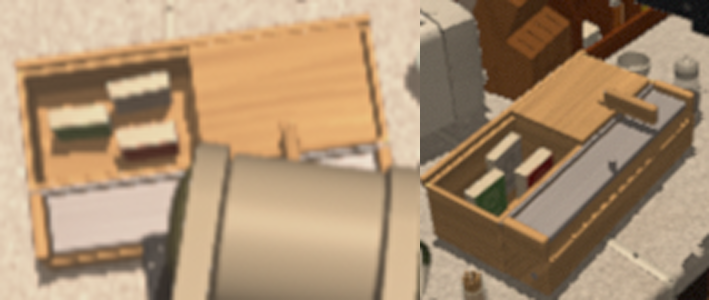

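The lid is at its stop, with the tab at (630,105) right of the pin at (613,165). The catch is up, the three packets are still standing in the left bay, and the hand is clear.

```bash
python3 -c "
from rig import ctrl
print(ctrl.sign_off())"
```

```text
the job is handed in; nothing more can be done
None
```

The tea box is open and handed in at about 15 s: the lid is at its right stop, the catch is up again behind the tab, the packets are still in the left bay, and I saw nothing around the box disturbed.

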